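Lever open the cover of the larger terminal box

ROBOT

A 6-joint arm with a two-finger parallel gripper is mounted at the origin on the work surface; the furniture and walls round the work are solid. World frame = base frame: x ahead of the robot, y to its left, z up, the work surface at z = 0. Lengths are in m, angles in rad, forces in N, time in s.
With the tool pointing down it reaches from about 0.35 to 0.95 m from the base axis. Payload 17.4 kg.
Tool frame: the origin (TCP) lies between the finger pads; the fingertips stand 25 mm ahead of it and the grasp point (between the pads) lies 6 mm ahead of it; z points along the fingers, x is the direction in which the jaws open and shut, and the axes are right-handed (so a half turn about z gives the same grasp; the last joint's range is limited). The gripper opens to 93 mm and grips with 3 to 60 N. Pads are 15 mm wide; open, the fingers measure 128 mm over their backs; the gripper's body (75 mm by 188 mm) begins 65 mm behind the grasp point.
Start: joints at [1.286, 0.116, 1.442, -0, 1.584, -0.038], TCP at [0.165, 0.655, 0.244] pointing down, gripper open.
Joint ranges: [-2.83, 2.83], [-0.83, 2.19], [0.07, 2.5], [-1.14, 4.28], [0.01, 3], [-2.97, 2.97]. Speed limits (rad/s): [1.89, 1.89, 2.22, 3.14, 3.14, 3.14].

INTERFACE

Orientations are given as [roll, pitch, yaw] about the fixed x, y, z axes, in that order (R = Rz(yaw) Ry(pitch) Rx(roll)).
In Python, from workcell import manip, read_camera, get_calibration, masks_of, mark_of gives the robot as it stands. The module is installed in compiled form; this text tells all that it offers.
- The arm moves only by the shell command python3 -m pendant 'ROWS' [OPENING]. ROWS is JSON, a list of rows, each an object with "linear": the shift along the world's x, y, z in mm, a list of three; "twist": the turn, a rotation vector about the world's x, y, z in units of 6 degrees (1.0 is 6 degrees), a list of three. A call has 1 to 5 rows; each row shifts and turns the commanded pose from where the row before left it; what a row does not reach is not made up. A row lasts 1/12 s, in which the tool goes at most 41.7 mm and 7.16 degrees, less where a joint would pass 70% of its speed; a pose out of reach is approached as far as the arm can. A call is refused whole if a number of a shift passes 41.7 or a number of a turn 1, either way. A call with a gripper value outside its range is refused whole. OPENING is the closure, from 0 (fully open) to 1 (shut), set as the call begins (- or left out, the last holds). The fingers move at their own pace and stop on an object; the grip force is fixed at half the most. Time passes only in rows, so rows that do not move let the fingers close. It gives the time, the measured TCP pose, the force and the opening at its end, in the units of the state.
- manip.observe(): the state, without advancing time (a new reading comes with each control period).
- read_camera(name): name is "scene" or "top"; returns the picture (480x640x3 uint8, blue, green, red); there is no depth.
- get_calibration(name): a dict with "fovy" (degrees; the focal length in pixels is half the picture's height over the tangent of half this angle, whatever the lens; pixels are square), "cx", "cy" (the principal point, pixels), "world_from_camera" (4x4, takes a point from camera to world coordinates). Camera axes: x right, y down, z forward; pixel columns grow to the right and rows downward; lengths in m; the calibration is good to about 2 mm. A picture is of the moment at which its call begins. get_calibration takes no time and is no camera call.
- manip.sign_off(): hands the job in, once; it reports no verdict.
Trained networks look in the newest picture that a camera, given by its name, has taken for a name from the list of things; names that differ only in an ending like _2 or _b are one class to them, and where a whole thing is asked for, a point or a joint stands for the part that bears it (a point fixed in the world has none). Each returns a list of dicts, best first, with "score" (0 to 1); they miss things now and then, are a little off and sometimes report something else, mostly with a low value. They report only what shows in the picture. A call takes as long as a camera call. They do not tell look-alikes from the thing itself.
- masks_of(label, camera): "region" (480x640 bool, what is visible of it) and "bbox" ([left, top, right, bottom] in pixels, round what is visible of it).
- mark_of(label, camera): "location" ([column, row] in pixels: a listed point, or the origin of a listed thing).
The state is a dict: "clock": time; "joints": joint angles; "joint_velocities": joint speeds; "effort": joint torques, N m; "ee_pos": TCP position; "tcp_rot": TCP orientation; "contact_force": force on the tool from outside, world axes, zero at the start; "wrist_torque": the same for the moment, N m; "width": finger opening in m.
Only numpy, scipy, OpenCV 4.12 (cv2) and the standard library are available. Lean on these libraries where they do the work, as an engineer would, in place of code of your own. Each camera call takes 0.05 s, during which the arm holds its last target. There are 200 camera calls.

TASK

Take the flat pry blade by its handle, put its steel end into the notch at the front of the larger of the two grey terminal boxes and lever the hinged cover up until it stands open by at least 60 degrees. Touch the large box only with the blade, never with the gripper, and leave the smaller box shut. Then set the blade down (do not drop it) flat on the bench, so that the cover stays open by itself.

Things in the scene. Friction and masses are not known exactly. Their poses are not given: they have to be found in the camera images.
- pry_blade_mid (a point): Centre of the handle of the pry blade, a loose tool (0.12 kg) lying on the bench. Black handle 24 mm wide, 30 mm high, from 60 mm behind this point to 50 mm ahead; the point is half-way up, 15 mm above the bench. x runs along the tool to the blade's end, z up. The level steel blade, 22 mm wide, 2.6 mm thick, is at this point's height and ends 135 mm ahead of it. Grasp across the 24 mm.
- terminal_box: The larger grey terminal box, fixed: 110 mm deep (x), 150 wide (y), 50 high, plus a flat 6 mm cover. Origin: centre of its underside; x from its front (notch, towards the robot) to its rear (hinge), z up. The hinge line runs along y at x = +55, z = 50 mm. Nothing inside is higher than 23 mm.
- terminal_notch (a point): Centre of the notch in the middle of the larger box's front wall (4 mm thick), at x = -55 mm of the box and 43 mm above the bench. The notch is 60 mm wide and 14 mm high (z 36 to 50 mm), closed above by the cover, whose lip stands 6 mm out past the front face. Axes as the box: x into the box, z up.
- terminal_cover (a joint): Opening angle of the larger box's cover in rad: 0 shut, grows as the front edge rises, up to 1.9. The hinge is stiff by friction, so the cover stays at any angle; lifting its front edge takes about 1 N.
- small_cover (a joint): Opening angle of the cover of the smaller terminal box (75 x 100 x 56 mm, same look, with a narrower notch) that stands beside the larger one, on its left or its right: 0 shut. It must stay shut.
Mind the look-alikes: they are no part of the job. Leave any brown look-alike of the part that bears pry_blade_mid alone.

How it is judged:
By the outcome, as a careful person would: the job done as asked, in the order asked, and still so for the second after the job is handed in, with the robot touching nothing.
It also fails if it takes over 64 s, if anything falls off the work surface, if the arm or the gripper's body presses on something with over 40 N, if the wrist force passes 120 N, or if a joint passes its speed limit or range.

## Working session

There is one attempt and no reset: what is moved stays moved. The work goes in short steps, Python scripts to look and compute and a shell command to move; the robot and the scene stay as the last step left them, time stands still between calls to the robot, and variables do not carry over. Pictures are saved under pics/ and viewed, about 8 in all and at most 12, crops included, and the job is handed in when it is done.

```bash
mkdir -p pics
cat > h.py <<'E'
import numpy as np, cv2
from workcell import manip, read_camera, get_calibration, masks_of, mark_of
def K(c):
    g=get_calibration(c); f=240/np.tan(np.radians(g["fovy"])/2); return f,g["cx"],g["cy"],np.array(g["world_from_camera"])
def px2w(c,p,z):
    f,cx,cy,T=K(c); d=T[:3,:3]@np.array([(p[0]-cx)/f,(p[1]-cy)/f,1]); o=T[:3,3]; return o+d*(z-o[2])/d[2]
def w2px(c,P):
    f,cx,cy,T=K(c); q=T[:3,:3].T@(np.array(P)-T[:3,3]); return np.array([cx+f*q[0]/q[2],cy+f*q[1]/q[2]])
E
python3 - <<'E'
from h import *
for c in("top","scene"):
    im=read_camera(c); cv2.imwrite(f"pics/{c}0.png",im); print(c,K(c)[3].round(3).tolist(),K(c)[:3])
    for l,z in(("pry_blade_mid",.015),("terminal_box",0),("terminal_notch",.043),("small_cover",.05)):
        for m in mark_of(l,c)[:4]: print(l,round(m["score"],2),np.round(m["location"],1),px2w(c,m["location"],z).round(4))
        for m in masks_of(l,c)[:4]: print("  mask",round(m["score"],2),m["bbox"])
s=manip.observe();print(s)
E
```

```text
top [[0.023, -0.99, 0.137, 0.386], [-0.999, -0.026, -0.02, -0.023], [0.024, -0.137, -0.99, 1.233], [0.0, 0.0, 0.0, 1.0]] (np.float64(520.9045859296357), 317.10472259748593, 239.60696349128884)
pry_blade_mid 0.7 [461.7 328.8] [ 0.3545 -0.3886  0.015 ]
pry_blade_mid 0.64 [388.4 276.9] [ 0.4708 -0.2173  0.015 ]
  mask 0.64 [372.7, 218.5, 400.6, 300.4]
  mask 0.55 [437.4, 275.5, 481.2, 357.0]
terminal_box 0.87 [181.5 213.2] [0.6121 0.2776 0.    ]
  mask 0.74 [141.4, 178.4, 221.9, 243.4]
terminal_notch 0.86 [174.2 233.5] [0.5564 0.281  0.043 ]
  mask 0.85 [141.4, 177.5, 219.9, 246.7]Traceback (most recent call last):
  File "<stdin>", line 5, in <module>
ValueError: it knows: pry_blade_mid, terminal_box, terminal_notch
```

Run:
```python
from h import *
c="scene"
im=read_camera(c); cv2.imwrite(f"pics/{c}0.png",im); print(c,K(c)[3].round(3).tolist(),K(c)[:3])
for l,z in(("pry_blade_mid",.015),("terminal_box",0),("terminal_notch",.043)):
        for m in mark_of(l,c)[:4]: print(l,round(m["score"],2),np.round(m["location"],1),px2w(c,m["location"],z).round(4))
        for m in masks_of(l,c)[:4]: print("  mask",round(m["score"],2),m["bbox"])
s=manip.observe();print(s)
```

```text
scene [[0.589, -0.62, 0.518, -0.118], [-0.808, -0.45, 0.381, -0.533], [-0.004, -0.643, -0.766, 1.057], [0.0, 0.0, 0.0, 1.0]] (np.float64(563.0659207965965), 314.4686032326209, 238.0701197349172)
pry_blade_mid 0.93 [399.1 403.2] [ 0.3453 -0.3936  0.015 ]
pry_blade_mid 0.57 [357.8 311.6] [ 0.4732 -0.214   0.015 ]
  mask 0.85 [345.1, 269.1, 384.8, 342.9]
  mask 0.81 [390.2, 341.4, 414.6, 433.2]
terminal_box 0.76 [233.1 188.2] [0.6097 0.2696 0.    ]
  mask 0.62 [198.8, 150.6, 264.8, 210.3]
terminal_notch 0.61 [212.4 185.5] [0.5564 0.2863 0.043 ]
  mask 0.72 [196.5, 153.1, 267.6, 212.7]
{'clock': 0.7, 'joints': array([ 1.28622195e+00,  1.15987345e-01,  1.44166096e+00,  3.55258822e-06,
        1.58399827e+00, -3.78006508e-02]), 'joint_velocities': array([ 0.00023601,  0.00024876, -0.000595  , -0.00042066,  0.00076959,
       -0.00042129]), 'effort': array([ 9.33331576e-04, -7.20891523e+01, -6.22657228e+01,  7.79977581e-02,
        1.82473176e-02,  5.06797471e-05]), 'ee_pos': array([0.16489025, 0.65453331, 0.2436168 ]), 'tcp_rot': array([-3.14158707e+00,  5.37479243e-05,  1.32402265e+00]), 'contact_force': array([ 0.74892768,  0.41087582, -0.13230349]), 'wrist_torque': array([-0.00479698, -0.00527632, -0.05319533]), 'width': 0.09255947862533286}
```

View pics/top0.png

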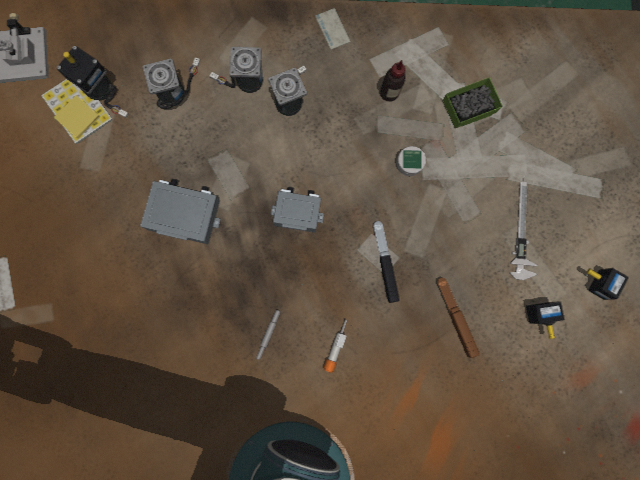

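View pics/scene0.png

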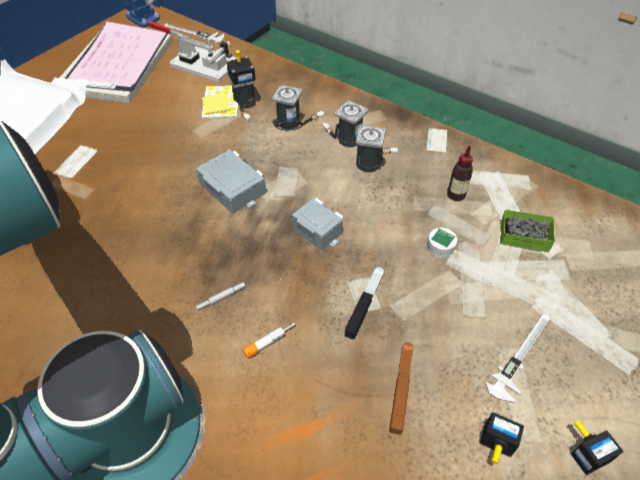

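The top view shows a black-handled blade at (388,275) with its steel tip at (378,222). The brown look-alike is at (458,318); the caliper (522,230), pen (268,335) and screwdriver (337,345) are other things. The larger box is at (181,213) and the smaller one at (298,211). I choose the black one and will check it in a crop.

Run:
```python
from h import *
im=read_camera("top")
a=cv2.resize(im[165:255,130:330],None,fx=4,fy=4,interpolation=cv2.INTER_CUBIC)[:, :800]
b=cv2.resize(im[205:310,350:430],None,fx=4,fy=4,interpolation=cv2.INTER_CUBIC)
c=np.zeros((a.shape[0]+240,800,3),np.uint8); 
cv2.imwrite("pics/box1.png",a); cv2.imwrite("pics/blade1.png",cv2.rotate(b,cv2.ROTATE_90_CLOCKWISE))
cv2.imwrite("pics/c1.png",np.vstack([a[:280],cv2.copyMakeBorder(cv2.rotate(b,cv2.ROTATE_90_CLOCKWISE),0,0,0,380,cv2.BORDER_CONSTANT)]))
for m in masks_of("pry_blade_mid","top"):
    r=m["region"]; ys,xs=np.nonzero(r)
    if abs(xs.mean()-387)>15: continue
    W=np.array([px2w("top",(x,y),.02)[:2] for x,y in zip(xs,ys)])
    g=im[ys,xs].mean(1)
    for nm,sel in(("dark",g<70),("steel",g>110)):
        P=W[sel]; print(nm,len(P),P.mean(0).round(4)); 
        (ct,sz,an)=cv2.minAreaRect(P.astype(np.float32)*1000); print(ct,sz,an)
    v=np.linalg.svd(W-W.mean(0))[2][0]; v*=np.sign(v[0]); t=(W-W.mean(0))@v
    print("all",W.mean(0),np.degrees(np.arctan2(v[1],v[0])),W.mean(0)+v*t.max(),W.mean(0)+v*t.min())
for m in masks_of("terminal_box","top")[:2]:
    cn,_=cv2.findContours(m["region"].astype(np.uint8),0,2); cn=max(cn,key=cv2.contourArea)
    print(cv2.minAreaRect(cn))
```

```text
dark 522 [ 0.4666 -0.2182]
(467.6430358886719, -218.43930053710938) (109.85965728759766, 27.20195770263672) 12.298216819763184
steel 300 [ 0.5607 -0.1984]
(562.0618896484375, -197.68960571289062) (82.40145874023438, 22.173603057861328) 12.526752471923828
all [ 0.50155664 -0.21094319] 11.948505233931709 [ 0.60246013 -0.18959026] [ 0.41379507 -0.22951506]
((182.69760131835938, 210.31243896484375), (76.103759765625, 56.594852447509766), 10.954063415527344)
```

View pics/c1.png

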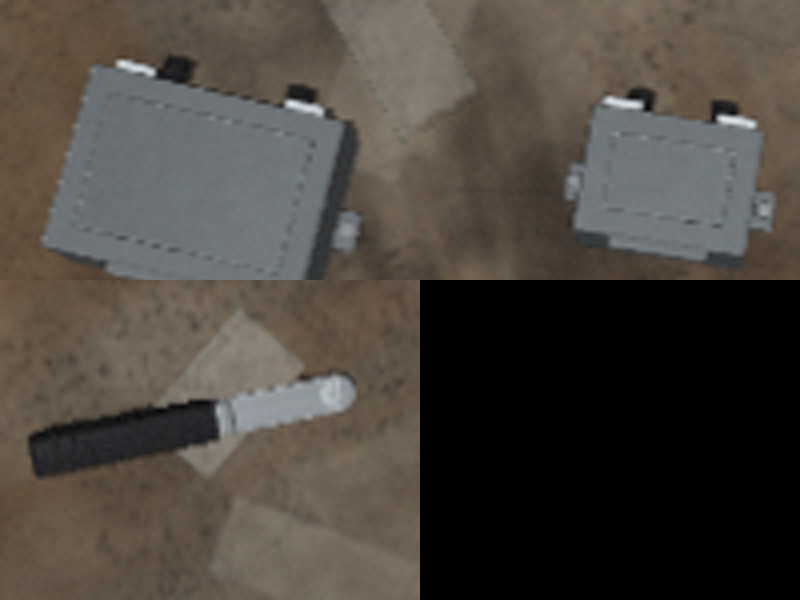

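The crop shows the black handle and steel blade clearly, as described. The large box's cover corners are at (153.3,181.5), (216.3,195.5) and (141.3,225.8); the small box is to its right.

Run:
```python
from h import *
from scipy.optimize import least_squares
im=cv2.imread("pics/top0.png"); s=im[165:260,130:230]
o=np.array([130,165])
g=cv2.resize(s,None,fx=6,fy=6,interpolation=cv2.INTER_CUBIC); cv2.imwrite("pics/box2.png",g)
RL,RR,FL=[px2w("top",p,.056) for p in((153.25,181.5),(216.25,195.5),(141.25,225.75))]
print(RL.round(4),RR.round(4),FL.round(4),"w",np.linalg.norm(RL-RR),"d",np.linalg.norm(RL-FL))
print("yaw rear",np.degrees(np.arctan2(*(RL-RR)[[1,0]]))-90,"yaw side",np.degrees(np.arctan2(*(RL-FL)[[1,0]])))
# scene candidates: project box for a guess
for yaw in(-14,):
  y=np.radians(yaw); R=np.array([[np.cos(y),-np.sin(y)],[np.sin(y),np.cos(y)]])
  c=(RL+RR)[:2]/2-R[:,0]*.055; print("origin",c,"notch",c-R[:,0]*.055)
```

```text
[0.674  0.3328 0.056 ] [0.6453 0.187  0.056 ] [0.5703 0.3531 0.056 ] w 0.1486598721570862 d 0.10568267302877729
yaw rear -11.156609475937287 yaw side -11.06396267900019
origin [0.60629703 0.27319916] notch [0.55293076 0.28650487]
```

View pics/box2.png

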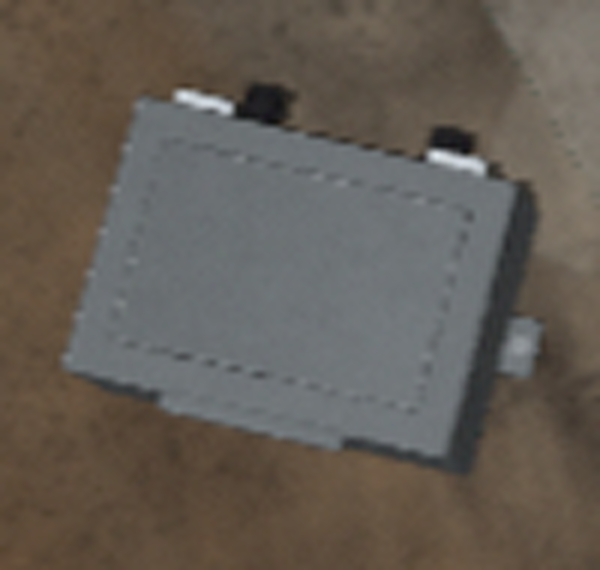

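```bash
python3 -m pendant '[{"linear":[30,-28,0],"twist":[0,0,0.9]},{"linear":[28,-30,0],"twist":[0,0,0.9]},{"linear":[28,-30,0],"twist":[0,0,0.9]},{"linear":[26,-32,0],"twist":[0,0,0.9]},{"linear":[24,-34,0],"twist":[0,0,0.8]}]' 0 >/dev/null
python3 -m pendant '[{"linear":[24,-34,0]},{"linear":[24,-34,0]},{"linear":[20,-36,0]},{"linear":[20,-36,0]},{"linear":[20,-36,0]}]' >/dev/null
python3 -m pendant '[{"linear":[20,-36,0]},{"linear":[20,-36,0]},{"linear":[10,-40,0]},{"linear":[10,-40,0]},{"linear":[10,-40,0]}]' | head -c 600
```

```text
validation failed for argument at $[0]...
validation failed for argument at $[0]...
```

```bash
python3 - <<'E'
from h import *
L=px2w("top",(172.1,236.1),.055)[:2]; y=np.radians(-11.1); u=np.array([np.cos(y),np.sin(y)])
RL,RR=[px2w("top",p,.056)[:2] for p in((153.25,181.5),(216.25,195.5))]
print("lip",L,"notch from lip",L+.006*u,"notch from rear",(RL+RR)/2-.110*u, "side dev",(L-(RL+RR)/2)@np.array([-u[1],u[0]]),"depth",((RL+RR)/2-L)@u)
s=manip.observe();print(s["clock"],s["ee_pos"],s["tcp_rot"])
E
python3 -m pendant '[{"linear":[24,-34,0],"twist":[0,0,0]},{"linear":[24,-34,0],"twist":[0,0,0]},{"linear":[20,-36,0],"twist":[0,0,0]},{"linear":[20,-36,0],"twist":[0,0,0]},{"linear":[20,-36,0],"twist":[0,0,0]}]'
```

```text
lip [0.54857696 0.28228648] notch from lip [0.55446472 0.28113135] notch from rear [0.5517211  0.28107088] side dev 0.000587546421182494 depth 0.11331934510289514
1.2667 [0.3018835  0.4990895  0.24353377] [3.14146877e+00 4.90192454e-05 1.78991263e+00]
clock: 1.68
ee_pos: [0.4094, 0.3227, 0.2439]
tcp_rot: [3.141, -0.0, 1.785]
contact_force: [1.3, 1.0, -1.0]
width: 0.0929
```

```bash
python3 -m pendant '[{"linear":[5.5,-36,0],"twist":[0,0,0]},{"linear":[5.5,-36,0],"twist":[0,0,0]},{"linear":[5.5,-36,0],"twist":[0,0,0]},{"linear":[5.5,-36,0],"twist":[0,0,0]},{"linear":[5.5,-36,0],"twist":[0,0,0]}]' >/dev/null
python3 -m pendant '[{"linear":[5.5,-36,0],"twist":[0,0,0]},{"linear":[5.5,-36,0],"twist":[0,0,0]},{"linear":[5.5,-36,0],"twist":[0,0,0]},{"linear":[5.5,-36,0],"twist":[0,0,0]},{"linear":[5.5,-36,0],"twist":[0,0,0]}]' >/dev/null
python3 -m pendant '[{"linear":[5.5,-35,-10],"twist":[0,0,0]},{"linear":[5.5,-35,-20],"twist":[0,0,0]},{"linear":[5.5,-35,-22],"twist":[0,0,0]},{"linear":[5.5,-35,-22],"twist":[0,0,0]},{"linear":[5,-35,-22],"twist":[0,0,0]}]' >/dev/null
python3 -m pendant '[{"linear":[0,0,-20],"twist":[0,0,0]},{"linear":[0,0,-12],"twist":[0,0,0]},{"linear":[0,0,0],"twist":[0,0,0]},{"linear":[0,0,0],"twist":[0,0,0]}]'
python3 - <<'E'
from h import *
im=read_camera("scene"); cv2.imwrite("pics/s3.png",cv2.resize(im[180:380,250:480],None,fx=3,fy=3))
s=manip.observe(); print(s["ee_pos"],s["tcp_rot"],s["joints"])
E
```

```text
clock: 3.27
ee_pos: [0.4909, -0.2097, 0.116]
tcp_rot: [-3.141, -0.0, 1.785]
contact_force: [-0.3, 0.0, 0.3]
width: 0.0929
[ 0.49132102 -0.20973818  0.11693259] [3.14060777e+00 6.97941008e-04 1.78581294e+00] [-4.51250099e-01 -1.30496199e-01  1.89469255e+00  6.11904802e-05
  1.37619069e+00 -2.23707518e+00]
```

View pics/s3.png

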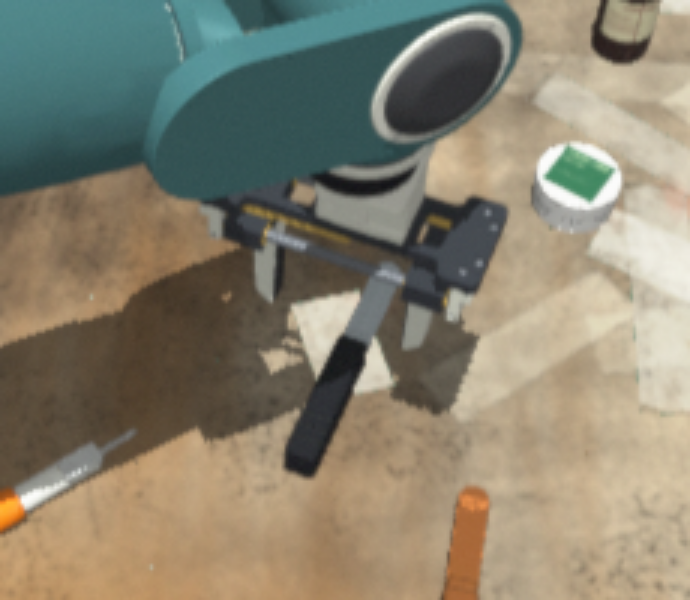

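The jaws straddle the tool; from the crop the handle runs (300,465)–(355,345) and the fingers are above, at (270,270) and (415,325). They are aligned once the height is allowed for.

```bash
python3 -m pendant '[{"linear":[0,-2,-30],"twist":[0,0,0]},{"linear":[0,0,-30],"twist":[0,0,0]},{"linear":[0,0,-16],"twist":[0,0,0]},{"linear":[0,0,-10],"twist":[0,0,0]},{"linear":[0,0,0],"twist":[0,0,0]}]'
python3 -m pendant '[{"linear":[0,0,0],"twist":[0,0,0]},{"linear":[0,0,0],"twist":[0,0,0]},{"linear":[0,0,0],"twist":[0,0,0]},{"linear":[0,0,0],"twist":[0,0,0]},{"linear":[0,0,0],"twist":[0,0,0]}]' 1
python3 -m pendant '[{"linear":[0,0,0],"twist":[0,0,0]},{"linear":[0,0,0],"twist":[0,0,0]},{"linear":[0,0,0],"twist":[0,0,0]},{"linear":[0,0,0],"twist":[0,0,0]},{"linear":[0,0,0],"twist":[0,0,0]}]'
```

```text
clock: 3.73
ee_pos: [0.4908, -0.2116, 0.0292]
tcp_rot: [-3.141, -0.001, 1.786]
contact_force: [-0.0, -1.1, -0.4]
width: 0.0931
clock: 4.15
ee_pos: [0.4912, -0.2125, 0.0305]
tcp_rot: [3.141, 0.001, 1.785]
contact_force: [-0.9, -0.4, -0.3]
width: 0.0642
clock: 4.57
ee_pos: [0.4909, -0.2124, 0.0297]
tcp_rot: [-3.142, -0.0, 1.785]
contact_force: [0.1, -0.5, 0.6]
width: 0.0309
```

```bash
python3 -m pendant '[{"linear":[0,0,0],"twist":[0,0,0]},{"linear":[0,0,0],"twist":[0,0,0]},{"linear":[0,0,0],"twist":[0,0,0]}]'
python3 -m pendant '[{"linear":[0,0,5],"twist":[0,0,0]},{"linear":[0,0,20],"twist":[0,0,0]},{"linear":[0,0,35],"twist":[0,0,0]},{"linear":[0,0,35],"twist":[0,0,0]},{"linear":[0,0,25],"twist":[0,0,0]}]'
python3 -m pendant '[{"linear":[-6,20,0],"twist":[0,0,-0.5]},{"linear":[-6,35,0],"twist":[0,0,-0.9]},{"linear":[-6,35,0],"twist":[0,0,-0.9]},{"linear":[-6,35,0],"twist":[0,0,-0.9]},{"linear":[-6,35,0],"twist":[0,0,-0.7]}]'
python3 -m pendant '[{"linear":[-6,35,0],"twist":[0,0,0]},{"linear":[-6,35,0],"twist":[0,0,0]},{"linear":[-6,35,0],"twist":[0,0,0]},{"linear":[-6,35,0],"twist":[0,0,0]},{"linear":[-6,35,0],"twist":[0,0,0]}]'
python3 -m pendant '[{"linear":[-6,35,0],"twist":[0,0,0]},{"linear":[-6,35,0],"twist":[0,0,0]},{"linear":[-6,35,0],"twist":[0,0,0]},{"linear":[-6,35,0],"twist":[0,0,0]},{"linear":[-5,24,0],"twist":[0,0,0]}]'
python3 -m pendant '[{"linear":[0,0,0],"twist":[0,0,0]},{"linear":[0,0,0],"twist":[0,0,0]}]'
python3 - <<'E'
from h import *
im=read_camera("scene"); cv2.imwrite("pics/s4.png",im[60:360,30:430])
t=read_camera("top"); cv2.imwrite("pics/t4.png",t[130:330,60:360])
h=cv2.resize(im[120:320,120:320],(400,400)); g=cv2.resize(t[150:350,80:280],(400,400)); cv2.imwrite("pics/c4.png",np.hstack([h,g]))
E
```

```text
clock: 4.82
ee_pos: [0.4909, -0.2124, 0.0297]
tcp_rot: [3.142, 0.0, 1.785]
contact_force: [0.3, -0.6, 0.5]
width: 0.0239
clock: 5.23
ee_pos: [0.4911, -0.2125, 0.153]
tcp_rot: [3.14, 0.001, 1.785]
contact_force: [-0.0, 0.4, -0.4]
width: 0.0242
clock: 5.65
ee_pos: [0.4602, -0.0511, 0.1501]
tcp_rot: [3.141, -0.0, 1.371]
contact_force: [0.8, 0.4, -1.1]
width: 0.0236
clock: 6.07
ee_pos: [0.4302, 0.1242, 0.1502]
tcp_rot: [3.141, -0.0, 1.376]
contact_force: [0.6, 0.5, -0.5]
width: 0.0239
clock: 6.48
ee_pos: [0.401, 0.2892, 0.1501]
tcp_rot: [3.141, -0.001, 1.377]
contact_force: [0.6, -0.3, -0.9]
width: 0.0237
clock: 6.65
ee_pos: [0.4014, 0.2874, 0.1497]
tcp_rot: [-3.141, 0.0, 1.379]
contact_force: [-0.0, -0.5, -0.5]
width: 0.0235
```

View pics/c4.png

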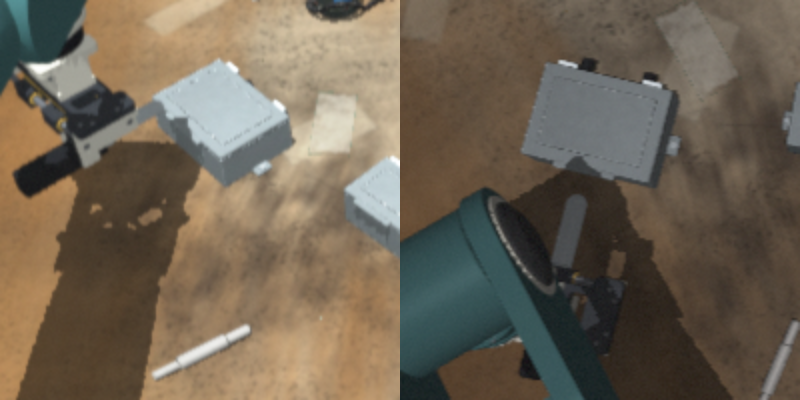

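Left (scene): the tool is held and roughly level, with the tip near (160,103). Right (top): the tip is at (576,195) of the crop, i.e. (168,247.5), pointing at the notch.

Run:
```python
from h import *
s=manip.observe();e=s["ee_pos"];y=s["tcp_rot"][2]-np.pi/2; u=np.array([np.cos(y),np.sin(y),0])
tip=e+.115*u-[0,0,.015]; print(tip, w2px("top",tip),w2px("scene",tip), "base",w2px("top",e+.03*u-[0,0,.015]))
t=cv2.imread("pics/t4.png"); g=t[100:150,85:145]
hsv=cv2.cvtColor(g,cv2.COLOR_BGR2HSV)
m=((hsv[...,1]<60)&(g.mean(2)>60)).astype(np.uint8); 
n,l,st,c=cv2.connectedComponentsWithStats(m)
for i in range(1,n):
  if st[i,4]>30:
    ys,xs=np.nonzero(l==i); xs=xs+145;ys=ys+230
    print(st[i],xs.min(),xs.max(),ys.min(),ys.max(),"tip",xs[ys<=ys.min()+1].mean())
    for r in range(ys.min(),ys.max(),4): print(r,xs[ys==r].mean(),len(xs[ys==r]))
for p in((168,247.5),): print(px2w("top",p,.135))
u=np.array([.9813,-.1925]); n=np.array([.5545,.282]); print("pre TCP tip25 before", n-.140*u)
```

```text
[0.51478035 0.26386277 0.13477619] [170.37543023 246.74705763] [201.92521454 171.81542836] base [160.00920331 286.15940571]
[  3   0  57  14 412] 148 204 230 243 tip 177.54716981132074
230 176.125 56
234 183.0 42
238 192.0 25
242 201.2 5
[ 11  17  18  33 343] 156 173 247 279 tip 168.0
247 168.0 3
251 167.5 10
255 167.0 11
259 166.0 11
263 165.0 11
267 164.0 11
271 163.0 11
275 162.0 11
[0.51302577 0.26868501 0.135     ]
pre TCP tip25 before [0.417118 0.30895 ]
```

```bash
python3 -m pendant '[{"linear":[8,10,0],"twist":[0,0,-0.3]},{"linear":[8,10,-25],"twist":[0,0,0]},{"linear":[0,0,-35],"twist":[0,0,0]},{"linear":[0,0,-25],"twist":[0,0,0]},{"linear":[0,0,-8],"twist":[0,0,0]}]'
python3 -m pendant '[{"linear":[0,0,0],"twist":[0,0,0]},{"linear":[0,0,0],"twist":[0,0,0]}]'
python3 - <<'E'
from h import *
im=read_camera("scene"); t=read_camera("top")
h=cv2.resize(im[130:230,150:270],None,fx=3.33,fy=4,interpolation=cv2.INTER_CUBIC); g=cv2.resize(t[170:290,120:240],(400,400),interpolation=cv2.INTER_CUBIC); cv2.imwrite("pics/c5.png",np.hstack([h[:400,:400],g]))
s=manip.observe();e=s["ee_pos"];y=np.radians(-11.1); u=np.array([np.cos(y),np.sin(y),0])
tip=e+.114*u-[0,-.002,.015]; print(e,s["tcp_rot"],tip.round(4),w2px("top",tip),w2px("scene",tip),w2px("scene",[.5545,.282,.043]))
E
```

```text
clock: 7.17
ee_pos: [0.4169, 0.3046, 0.0529]
tcp_rot: [-3.138, 0.004, 1.343]
contact_force: [-1.1, -0.5, -1.9]
width: 0.0238
clock: 7.33
ee_pos: [0.4185, 0.3062, 0.0579]
tcp_rot: [3.141, -0.0, 1.344]
contact_force: [0.9, -0.2, -0.4]
width: 0.0237
[0.41885737 0.30681442 0.05882428] [ 3.13967778e+00 -1.99053195e-03  1.34439815e+00] [0.5307 0.2869 0.0438] [170.83980085 244.46908239] [205.2665646  190.96822395] [213.14655784 186.61963452]
```

View pics/c5.png

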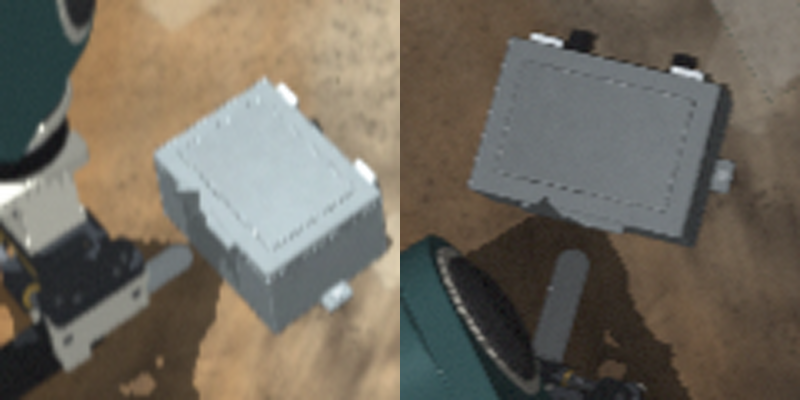

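In the top half the tip is at (172,245) and in the scene half at about (207,192); both are within 2 px of what I predicted, and the tip points at the middle of the lip. Next I insert it.

```bash
python3 -m pendant '[{"linear":[10,-2,0],"twist":[0,0,0]},{"linear":[10,-2,0],"twist":[0,0,0]},{"linear":[8,-1.6,0],"twist":[0,0,0]},{"linear":[0,0,0],"twist":[0,0,0]}]'
python3 -m pendant '[{"linear":[8,-1.5,0],"twist":[0,0,0]},{"linear":[8,-1.5,0],"twist":[0,0,0]},{"linear":[0,0,0],"twist":[0,0,0]},{"linear":[0,0,0],"twist":[0,0,0]}]'
python3 -m pendant '[{"linear":[0,0,2],"twist":[0,0,0]},{"linear":[0,0,3],"twist":[0,0,0]},{"linear":[0,0,3],"twist":[0,0,0]},{"linear":[0,0,4],"twist":[0,0,0]},{"linear":[0,0,4],"twist":[0,0,0]}]'
python3 - <<'E'
from h import *
im=read_camera("scene"); t=read_camera("top")
h=cv2.resize(im[130:230,150:270],None,fx=3.33,fy=4,interpolation=cv2.INTER_CUBIC); g=cv2.resize(t[170:290,120:240],(400,400),interpolation=cv2.INTER_CUBIC); cv2.imwrite("pics/c6.png",np.hstack([h[:400,:400],g]))
E
```

```text
clock: 7.77
ee_pos: [0.4478, 0.3007, 0.0572]
tcp_rot: [3.141, -0.0, 1.344]
contact_force: [0.2, 0.1, -0.8]
width: 0.0238
clock: 8.1
ee_pos: [0.4622, 0.2979, 0.0565]
tcp_rot: [-3.141, 0.0, 1.344]
contact_force: [0.4, 0.4, -1.0]
width: 0.0241
clock: 8.52
ee_pos: [0.4618, 0.2981, 0.0732]
tcp_rot: [3.141, -0.0, 1.345]
contact_force: [0.8, -0.8, -2.0]
width: 0.0234
```

View pics/c6.png

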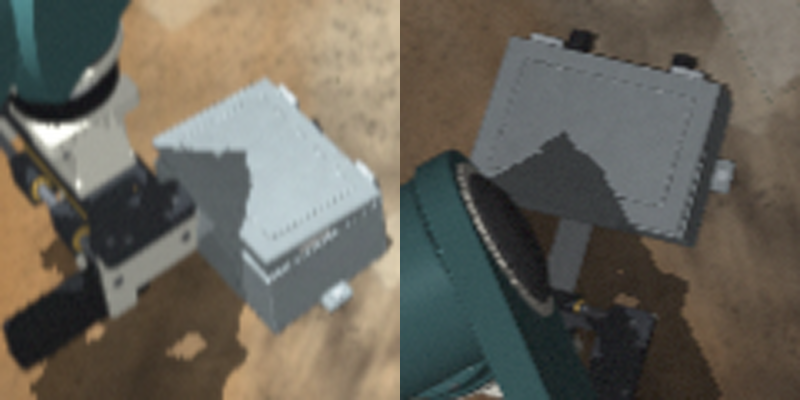

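The left half shows the cover lip lifted, with a gap near (265,270). The blade is seated, so the tip now follows the hinge arc.

```bash
python3 -m pendant '[{"linear":[1,-0.2,4.6],"twist":[0,0,0]},{"linear":[1,-0.2,4.6],"twist":[0,0,0]},{"linear":[1,-0.2,4.6],"twist":[0,0,0]},{"linear":[1,-0.2,4.6],"twist":[0,0,0]}]' | grep -E "ee|force"
python3 -m pendant '[{"linear":[1.9,-0.4,4.3],"twist":[0,0,0]},{"linear":[1.9,-0.4,4.3],"twist":[0,0,0]},{"linear":[1.9,-0.4,4.3],"twist":[0,0,0]},{"linear":[1.9,-0.4,4.3],"twist":[0,0,0]}]'| grep -E "ee|force"
python3 -m pendant '[{"linear":[2.7,-0.5,3.8],"twist":[0,0,0]},{"linear":[2.7,-0.5,3.8],"twist":[0,0,0]},{"linear":[2.7,-0.5,3.8],"twist":[0,0,0]},{"linear":[2.7,-0.5,3.8],"twist":[0,0,0]}]'| grep -E "ee|force"
python3 - <<'E'
from h import *
im=read_camera("scene"); t=read_camera("top")
h=cv2.resize(im[110:230,150:270],(400,400),interpolation=cv2.INTER_CUBIC); g=cv2.resize(t[170:290,120:240],(400,400),interpolation=cv2.INTER_CUBIC); cv2.imwrite("pics/c7.png",np.hstack([h[:400,:400],g]))
E
```

```text
ee_pos: [0.4661, 0.2972, 0.0916]
contact_force: [-0.6, 0.4, -2.6]
ee_pos: [0.4738, 0.2956, 0.1087]
contact_force: [-0.4, -0.0, -2.5]
ee_pos: [0.4846, 0.2935, 0.1238]
contact_force: [-0.7, -1.0, -2.9]
```

View pics/c7.png

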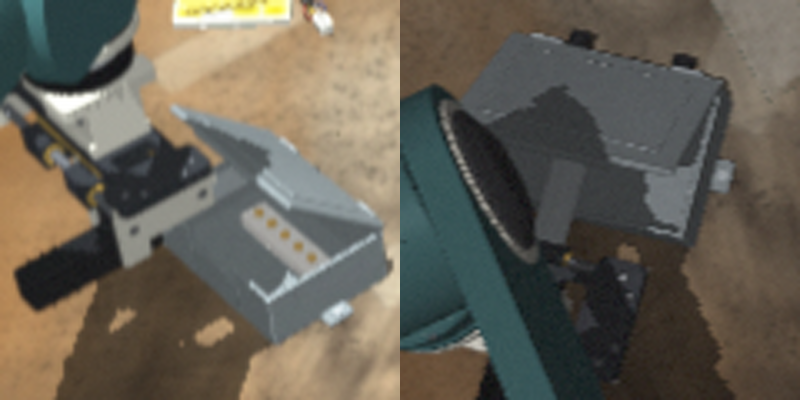

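The cover is at about 40° with the blade tip beneath it. The gripper is clear of the box, so I continue.

```bash
python3 -m pendant '[{"linear":[3.4,-0.7,3.2],"twist":[0,0,0]},{"linear":[3.4,-0.7,3.2],"twist":[0,0,0]},{"linear":[3.4,-0.7,3.2],"twist":[0,0,0]},{"linear":[3.4,-0.7,3.2],"twist":[0,0,0]}]' | grep -E "ee|force"
python3 -m pendant '[{"linear":[4,-0.8,2.4],"twist":[0,0,0]},{"linear":[4,-0.8,2.4],"twist":[0,0,0]},{"linear":[4,-0.8,2.4],"twist":[0,0,0]},{"linear":[4,-0.8,2.4],"twist":[0,0,0]}]'| grep -E "ee|force"
python3 -m pendant '[{"linear":[4.4,-0.9,1.5],"twist":[0,0,0]},{"linear":[4.4,-0.9,1.5],"twist":[0,0,0]},{"linear":[4.4,-0.9,1.5],"twist":[0,0,0]},{"linear":[4.4,-0.9,1.5],"twist":[0,0,0]}]'| grep -E "ee|force"
python3 -m pendant '[{"linear":[4.4,-0.9,0],"twist":[0,0,0]},{"linear":[4.4,-0.9,0],"twist":[0,0,0]},{"linear":[0,0,0],"twist":[0,0,0]}]'| grep -E "ee|force"
python3 - <<'E'
from h import *
im=read_camera("scene"); t=read_camera("top")
h=cv2.resize(im[90:230,150:290],(400,400),interpolation=cv2.INTER_CUBIC); g=cv2.resize(t[150:290,110:250],(400,400),interpolation=cv2.INTER_CUBIC); cv2.imwrite("pics/c8.png",np.hstack([h[:400,:400],g]))
E
```

```text
ee_pos: [0.4983, 0.2907, 0.1366]
contact_force: [-1.1, 0.5, -2.5]
ee_pos: [0.5143, 0.2875, 0.146]
contact_force: [-1.2, -0.7, -0.7]
ee_pos: [0.532, 0.2839, 0.1519]
contact_force: [-0.4, 0.4, -0.8]
ee_pos: [0.5411, 0.282, 0.1518]
contact_force: [-0.0, 0.3, -1.0]
```

View pics/c8.png

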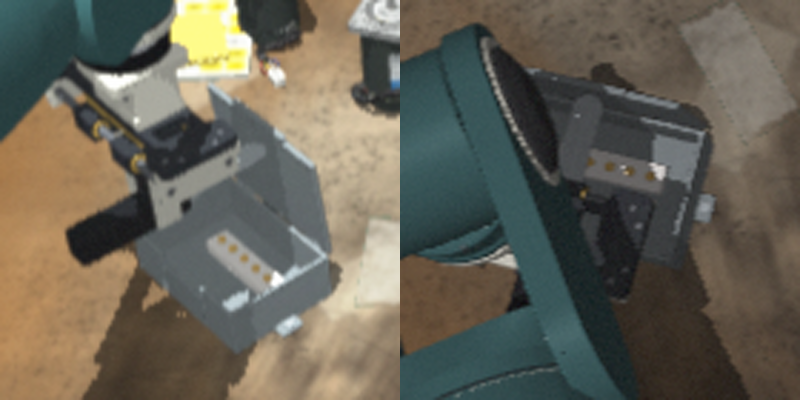

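The cover stands near 80°. I retreat along the box axis and measure the angle.

```bash
python3 -m pendant '[{"linear":[-6,1.2,0],"twist":[0,0,0]},{"linear":[-15,3,0],"twist":[0,0,0]},{"linear":[-25,4.9,0],"twist":[0,0,0]},{"linear":[-30,5.9,0],"twist":[0,0,0]},{"linear":[-30,5.9,0],"twist":[0,0,0]}]' | grep -E "ee|force"
python3 -m pendant '[{"linear":[-30,5.9,0],"twist":[0,0,0]},{"linear":[-20,3.9,0],"twist":[0,0,0]},{"linear":[0,0,-30],"twist":[0,0,0]},{"linear":[0,0,-30],"twist":[0,0,0]},{"linear":[0,0,0],"twist":[0,0,0]}]'| grep -E "ee|force"
python3 -m pendant '[{"linear":[0,0,0],"twist":[0,0,0]},{"linear":[0,0,0],"twist":[0,0,0]}]'| grep -E "ee|force|rot"
python3 - <<'E'
from h import *
im=read_camera("scene"); t=read_camera("top")
h=cv2.resize(im[90:230,130:270],(400,400),interpolation=cv2.INTER_CUBIC); g=cv2.resize(t[150:290,110:250],(400,400),interpolation=cv2.INTER_CUBIC); cv2.imwrite("pics/c9.png",np.hstack([h[:400,:400],g]))
s=manip.observe();e=s["ee_pos"];y=np.radians(-11.1); u=np.array([np.cos(y),np.sin(y),0]);v=np.array([-u[1],u[0],0])
tip=e+.114*u-[0,-.002,.015]; print(e,s["tcp_rot"],tip.round(4),"tip",w2px("top",tip),w2px("scene",tip))
H=np.array([.5545,.282,.05])+.11*u
for th in(55,60,70,80,90,100):
  a=np.radians(th); c=H+.113*(-np.cos(a)*u+np.sin(a)*np.array([0,0,1]))
  print(th,*[np.round((w2px("scene",c+k*v)-[130,90])*400/140) for k in(.075,-.075)],*[np.round((w2px("top",c+k*v)-[110,150])*400/140+[400,0]) for k in(.075,-.075)])
E
```

```text
ee_pos: [0.4327, 0.3031, 0.1516]
contact_force: [0.5, 0.8, -0.9]
ee_pos: [0.3817, 0.3117, 0.0871]
contact_force: [-0.5, -0.1, -2.2]
ee_pos: [0.3847, 0.3132, 0.0935]
tcp_rot: [3.141, -0.001, 1.345]
contact_force: [0.4, -1.2, 0.2]
[0.38503768 0.31332875 0.09380254] [ 3.14012101e+00 -1.71048660e-03  1.34465154e+00] [0.4969 0.2934 0.0788] tip [162.9176274  257.53767646] [191.65923897 187.72779729]
55 [213. 126.] [318. 211.] [465. 140.] [663. 184.]
60 [219. 118.] [325. 202.] [466. 128.] [664. 172.]
70 [235. 101.] [341. 185.] [469. 102.] [668. 147.]
80 [251.  87.] [358. 170.] [473.  76.] [673. 120.]
90 [269.  76.] [376. 158.] [480.  50.] [679.  94.]
100 [287.  68.] [394. 149.] [487.  26.] [686.  69.]
```

View pics/c9.png

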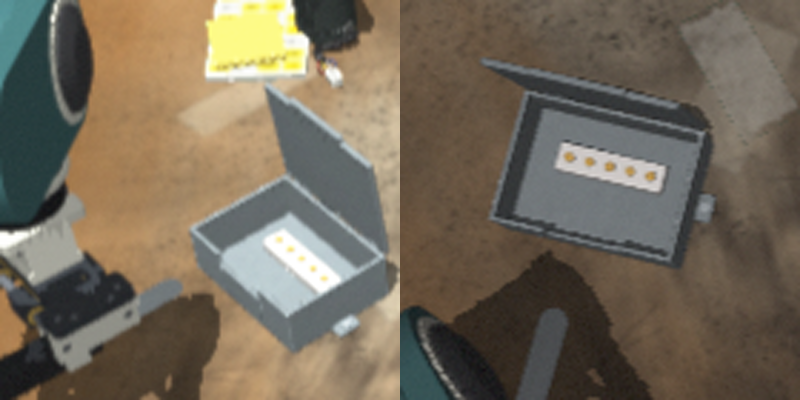

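The front corners of the cover are at (268,87) and (372,165) in the scene half and (483,62) in the top half, so it is open by about 85°. The tool is clear, with the tip within 3 px of prediction. Now I set it down here on free bench.

```bash
python3 -m pendant '[{"linear":[0,0,-20],"twist":[0,0,0]},{"linear":[0,0,-20],"twist":[0,0,0]},{"linear":[0,0,-12],"twist":[0,0,0]},{"linear":[0,0,-6],"twist":[0,0,0]},{"linear":[0,0,0],"twist":[0,0,0]}]' | grep -E "ee|force"
python3 -m pendant '[{"linear":[0,0,-2],"twist":[0,0,0]},{"linear":[0,0,-1],"twist":[0,0,0]},{"linear":[0,0,0],"twist":[0,0,0]},{"linear":[0,0,0],"twist":[0,0,0]}]' | grep -E "ee|force"
```

```text
ee_pos: [0.3842, 0.3127, 0.0334]
contact_force: [0.3, 0.2, -1.6]
ee_pos: [0.3845, 0.3131, 0.0315]
contact_force: [1.0, 0.7, -0.4]
```

```bash
python3 -m pendant '[{"linear":[0,0,-1],"twist":[0,0,0]},{"linear":[0,0,0],"twist":[0,0,0]},{"linear":[0,0,0],"twist":[0,0,0]}]' | grep -E "ee|force"
python3 -m pendant '[{"linear":[0,0,-0.5],"twist":[0,0,0]},{"linear":[0,0,0],"twist":[0,0,0]},{"linear":[0,0,0],"twist":[0,0,0]}]' | grep -E "ee|force"
python3 -m pendant '[{"linear":[0,0,-0.5],"twist":[0,0,0]},{"linear":[0,0,0],"twist":[0,0,0]},{"linear":[0,0,0],"twist":[0,0,0]}]' | grep -E "ee|force"
```

```text
ee_pos: [0.3843, 0.3129, 0.03]
contact_force: [0.2, -0.8, -0.6]
ee_pos: [0.3844, 0.313, 0.0297]
contact_force: [-0.7, -1.7, 4.4]
ee_pos: [0.3844, 0.313, 0.0296]
contact_force: [-4.5, -3.2, 11.4]
```

Contact with the bench is felt (z force has risen to +11 N), so I release, rise and back off.

```bash
python3 -m pendant '[{"linear":[0,0,0.5],"twist":[0,0,0]},{"linear":[0,0,0],"twist":[0,0,0]},{"linear":[0,0,0],"twist":[0,0,0]},{"linear":[0,0,0],"twist":[0,0,0]},{"linear":[0,0,0],"twist":[0,0,0]}]' 0.3 | grep -E "ee|force|width"
python3 -m pendant '[{"linear":[0,0,0],"twist":[0,0,0]},{"linear":[0,0,0],"twist":[0,0,0]},{"linear":[0,0,5],"twist":[0,0,0]},{"linear":[0,0,15],"twist":[0,0,0]},{"linear":[0,0,30],"twist":[0,0,0]}]' | grep -E "ee|force|width"
python3 -m pendant '[{"linear":[0,0,35],"twist":[0,0,0]},{"linear":[0,0,35],"twist":[0,0,0]},{"linear":[0,0,35],"twist":[0,0,0]},{"linear":[0,0,35],"twist":[0,0,0]},{"linear":[0,0,0],"twist":[0,0,0]}]' | grep -E "ee|force|width"
python3 -m pendant '[{"linear":[-10,-35,0],"twist":[0,0,0]},{"linear":[0,-38,0],"twist":[0,0,0]},{"linear":[0,-38,0],"twist":[0,0,0]},{"linear":[10,-38,0],"twist":[0,0,0]},{"linear":[10,-38,0],"twist":[0,0,0]}]' | grep -E "ee|force|width"
python3 -m pendant '[{"linear":[10,-38,0],"twist":[0,0,0]},{"linear":[0,-38,0],"twist":[0,0,0]},{"linear":[0,-38,0],"twist":[0,0,0]},{"linear":[0,-38,0],"twist":[0,0,0]},{"linear":[0,0,0],"twist":[0,0,0]}]' | grep -E "ee|force|width"
python3 - <<'E'
from h import *
im=read_camera("scene"); t=read_camera("top")
cv2.imwrite("pics/c10.png",np.hstack([cv2.resize(im[110:310,100:350],(400,320)),cv2.resize(t[150:350,90:340],(400,320))]))
print(manip.observe()["clock"])
for m in mark_of("pry_blade_mid","top")[:3]: print(m["score"],m["location"],px2w("top",m["location"],.015))
for m in mark_of("pry_blade_mid","scene")[:3]: print(m["score"],m["location"],px2w("scene",m["location"],.015))
E
```

```text
ee_pos: [0.3843, 0.3129, 0.0292]
contact_force: [0.0, -0.7, 0.2]
width: 0.0526
ee_pos: [0.383, 0.312, 0.0774]
contact_force: [0.4, 1.0, -0.8]
width: 0.0651
ee_pos: [0.3856, 0.3139, 0.2271]
contact_force: [0.4, -0.5, 1.3]
width: 0.0652
ee_pos: [0.3938, 0.1244, 0.2199]
contact_force: [0.6, 1.0, 0.3]
width: 0.0649
ee_pos: [0.4039, -0.0313, 0.2196]
contact_force: [-0.1, -0.1, -1.2]
width: 0.0649
15.85
0.85 [156.0, 316.6] [0.36646146 0.3180193  0.015     ]
0.65 [463.3, 329.4] [ 0.35324585 -0.39236375  0.015     ]
0.86 [148.7, 232.5] [0.36347705 0.32378782 0.015     ]
0.64 [397.5, 402.8] [ 0.3441474 -0.3906619  0.015    ]
```

View pics/c10.png

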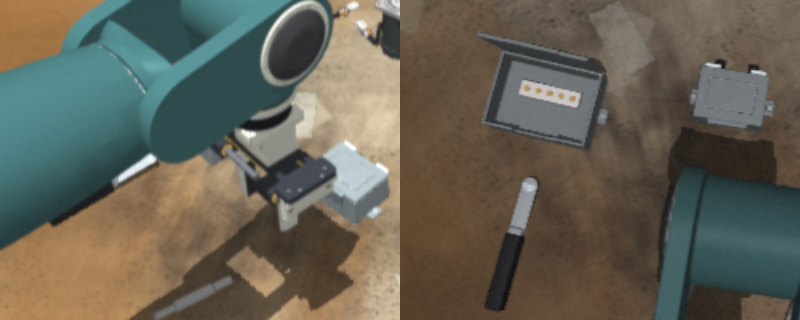

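The top half shows the blade flat on the bench from (500,300) to (530,180) of the crop. The large cover is still open and the small box (732,97) is shut. The robot touches nothing, so I hand in.

```bash
python3 -m pendant '[{"linear":[0,0,0],"twist":[0,0,0]},{"linear":[0,0,0],"twist":[0,0,0]},{"linear":[0,0,0],"twist":[0,0,0]}]'; python3 -c "from workcell import manip; print(manip.sign_off())"
```

```text
clock: 16.2
ee_pos: [0.4044, -0.0252, 0.2194]
tcp_rot: [-3.142, -0.0, 1.347]
contact_force: [-0.2, -0.4, -0.2]
width: 0.065
the job is handed in; nothing more can be done
None
```

I gripped the black-handled blade by its handle, put its tip about 20 mm into the large box's notch and raised the cover along its hinge arc. I then withdrew the blade, set it flat on the bench in front of the box and handed in at 16.2 s.

- **Cover:** fitting its front corners in both camera views puts it at about 85°, against the required 60°. It was still open in the last top view, with the blade away from it.
- **Setting down:** I lowered the blade until it pressed on the bench with about 11 N, the highest force reading printed during the job, and only then opened the fingers. Afterwards the networks found it within about 6 mm of the intended place in both views.
- **Small box:** it was shut in the last pictures, and the gripper showed no contact with the large box in any picture I took.
- **Disagreements:** before setting down, the blade tip sat about 2–3 pixels lower in the images than predicted. That suggests it had tipped about 1° in the grip, and the blade lay flat on the bench afterwards. The arm hid most of the large box in the last scene picture, so the final check of the open cover rests on the top view alone.

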